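# Wind the patch timer and set five minutes

## Robot

A 6-joint arm with a two-finger parallel gripper is mounted at the origin on the work surface. World frame = base frame: x ahead of the robot, y to its left, z up, the work surface at z = 0. Lengths are in mm, angles in rad, forces in N, time in s.
With the tool pointing down it reaches from about 325 to 750 mm from the base axis. Payload 7.6 kg.
Tool frame: the origin (TCP) lies between the finger pads; the fingertips stand bot.tip_extent ahead of it and the grasp point (between the pads) lies 3 mm ahead of it (bot.tip_extent is the distance from the TCP to the fingertips, in mm); z points along the fingers, y is the line along which they close (so a half turn about z gives the same grasp; the last joint's range is limited). The gripper opens to 85 mm and grips with 20 to 120 N. Pads are 22 mm wide; open, the fingers measure 114 mm over their backs; the gripper's body (76 mm by 85 mm) begins 54 mm behind the grasp point. The pads swing forward as they close: fully open they stand 13 mm farther back than shut.
Start: joints at [1.218, 0.052, 1.401, -0, 1.689, -0.07], TCP at [146.481, 504.169, 253.323] pointing down, gripper open.
Joint ranges: [-2.9, 2.9], [-0.91, 2.17], [0.12, 2.37], [-1.06, 4.2], [0.26, 2.73], [-2.93, 2.93]. Speed limits (rad/s): [2.57, 2.57, 3.01, 3.14, 3.14, 3.14].

## Interface

Orientations are given as a unit quaternion [w, x, y, z].
In Python, from plant import status, optics, job, bot gives the robot as it stands.
- The arm moves only by the shell command python3 -m inch 'ROWS'. ROWS is JSON, a list of rows, each a list of 3 entries, a list of its own where there are three numbers: the shift along the world's x, y, z in m, then the turn, a rotation vector about the world's x, y, z in rad, then the opening, from 0 (shut) to 1 (fully open). A call has 1 to 12 rows; each row shifts and turns the commanded pose from where the row before left it; what a row does not reach is not made up. A row lasts 1/12 s, in which the tool goes at most 41.7 mm and 7.16 degrees, less where a joint would pass 70% of its speed; a pose out of reach is approached as far as the arm can. A call with a gripper value outside its range is refused whole. The fingers move at their own pace and stop on an object; the grip force is fixed at half the most. Time passes only in rows, so rows that do not move let the fingers close. It gives the time, the measured TCP pose, the force, the opening and the grip force at its end, in the units of the state.
- status.get_obs(): the state, without advancing time (a new reading comes with each control period).
- optics.get_image(name): name is "side" or "top" or "wrist"; returns a dict with "img" (400x640x3 uint8, blue, green, red), "z_map" (400x640 float32, mm along the optical axis (not along the pixel's ray), 0 where there is no reading), "fx", "fy", "cx", "cy" (pixels), "position" and "rotation" of the camera in the world; the wrist camera has in their place "T_tool_cam" (4x4, takes a point from camera to tool coordinates, whose origin is the TCP and whose axes are the flange's). Camera axes: x right, y down, z forward; pixel columns grow to the right and rows downward; lengths in mm; the calibration is good to about 2 mm. A picture is of the moment at which its call begins: read the wrist's pose just before it.
- job.job_done(): hands the job in; it is judged then, once.
The state is a dict: "time": time; "qpos": joint angles; "qd": joint speeds; "joint_efforts": joint torques, N m; "position": TCP position; "tcp_rot": TCP orientation; "contact_force": force on the tool from outside, world axes, zero at the start; "moment": the same for the moment, N m; "finger_gap": finger opening in mm; "grasp_force": force on a finger pad.
Only numpy, scipy, OpenCV 4.12 (cv2) and the standard library are available. Lean on these libraries where they do the work, as an engineer would, in place of code of your own. Each camera call takes 0.05 s, during which the arm holds its last target. There are 200 camera calls.

## Task

A tube patch is curing in the vice: set the round bell timer to 5 minutes. Wind its grip clockwise past the broad 15-minute top mark, then turn it back to the 5-minute mark and let go. Leave the square fan regulator's setting alone and do not knock the steel cup over.

Things in the scene. Friction and masses are not known exactly. Their poses are not given: they have to be found in the camera images.
- timer (a joint): Setting of the round bell timer, rad, growing clockwise seen from above. Four marks 0.35 rad (20 deg) apart: 0 = 0 min, 0.35 = 5 min, 0.70 = 10 min, 1.05 = 15 min (top mark, the broad one). Hard stops at 0 and 1.30. May start part wound, up to 0.3. Light to turn (about 0.06 N m of friction, no spring); stays where it is left.
- timer_base: Round steel drum, 110 mm across, fixed; origin: centre of its underside, on the turning axis, z up. Face 40 mm up, marks 34-50 mm from the axis, 0 min at +y, then clockwise. Grip: disc 54 mm across up to 44 mm; on it a black bar 16 mm wide from 44 to 76 mm up, from a tail 24 mm behind the axis to a pointed nose (white line on top) 30 mm ahead. At joint q the nose points q clockwise of +y.
- regulator_nose (a point): Nose tip of the same kind of grip on the fan regulator, a square steel box 106 mm wide, fixed to the shelf (not the timer). The point is 30 mm from the regulator's turning axis and 60 mm above the shelf; its x axis points outward along the nose. To be left at its setting.
- cup: Round stainless steel cup, 72 mm across the rim, 75 mm tall, loose and standing upright on the shelf; origin at the centre of its underside, z up.
Not all that is in view belongs to the job. What is shaped like the timer_base but blue or red is not meant. Leave any purple look-alike of the cup alone.

How it is judged (in metres and radians):
On the way:
1. the timer is wound past its 15-minute top mark (value of joint timer above 1.05 rad), for 0.05 s.
At the end, for the whole second after the job is handed in: After having been past the 15-minute mark, the round timer stands at rest at 5 minutes (0.35 rad) within 0.175 rad (10 deg); the regulator's nose is within 10 mm of where it began and the cup stands upright (within 0.5 rad) (value of joint timer between 0.175 and 0.525 rad and velocity of joint timer between -0.05 and 0.05 rad/s and distance of regulator_nose from where it was at the start of the episode below 0.01 m and angle between cup's own z axis and vertical below 0.5 rad); the robot touches nothing.
It fails at once if the square fan regulator is turned (its nose moves 10 mm) (distance of regulator_nose from where it was at the start of the episode above 0.01 m).
It fails at once if the cup is knocked over (angle between cup's own z axis and vertical above 0.5 rad).
It also fails if it takes over 32 s, if anything falls off the work surface, if the arm or the gripper's body presses on something with over 40 N, if the wrist force passes 120 N, or if a joint passes its speed limit or range.

## Working session

There is one attempt and no reset: what is moved stays moved. The work goes in short steps, Python scripts to look and compute and a shell command to move; the robot and the scene stay as the last step left them, time stands still between calls to the robot, and variables do not carry over. Pictures are saved under pics/ and viewed, at most 10 in all, crops included, and the job is handed in when it is done.

```bash
mkdir -p pics; python3 - <<'E'
from plant import status, optics, job, bot
import cv2,numpy as np
o=status.get_obs();print(o["time"],o["position"],o["tcp_rot"],o["finger_gap"],bot.tip_extent)
for n in["top","side"]:
    d=optics.get_image(n);cv2.imwrite(f"pics/{n}0.png",d["img"]);np.savez(f"pics/{n}0.npz",**d)
    print(n,d["fx"],d["cx"],d["cy"],d["position"],d["rotation"])
E
```

```text
0.0 [146.3681779  503.89535494 252.48005371] [-1.58868334e-04  1.40921062e-01  9.90020526e-01 -7.66557822e-04] 85.43712470640506 22.0
top 395.5775203361688 317.4363187169904 211.14951619217624 [382.64311402  26.13976862 883.15058439] [-0.07790662  0.72715796 -0.6786025   0.06834114]
side 483.962918480655 313.67342276743847 205.23530193510757 [ 403.54754358 -665.51601433  852.41373041] [-0.36812542  0.92231382 -0.1124321   0.03434995]
```

View pics/top0.png

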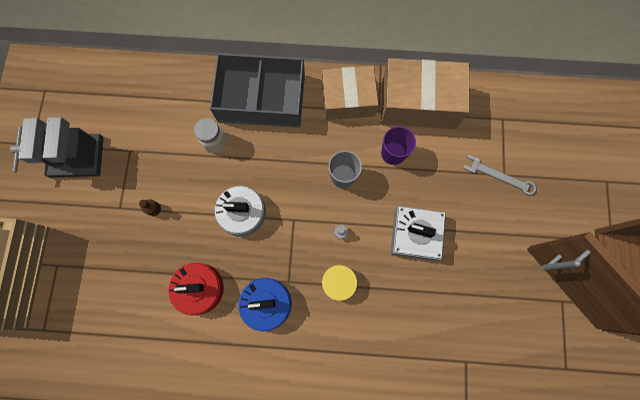

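View pics/side0.png

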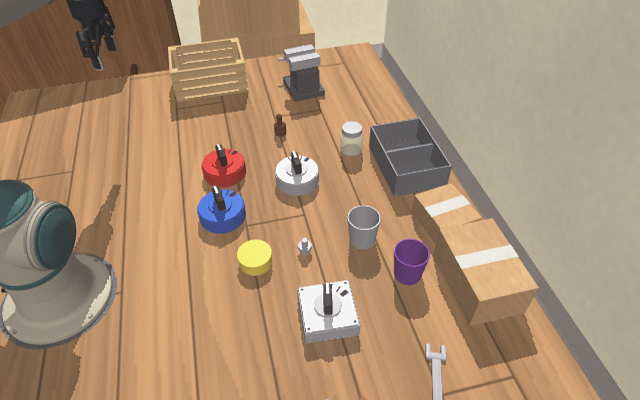

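The top view shows the steel round timer at about (240,210), with red (196,289) and blue (265,304) look-alikes. The square regulator is at (419,232), the steel cup at (345,170) and the purple cup at (398,146). The steel-grey round drum fits the description, and I'll confirm it in a crop.

```bash
cat > h.py <<'E'
import numpy as np,cv2
from scipy.spatial.transform import Rotation as R
def cam(d): return R.from_quat(np.roll(np.array(d["rotation"]),-1)).as_matrix(),np.array(d["position"])
def cloud(d):
    v,u=np.mgrid[:400,:640];z=d["z_map"]
    M,p=cam(d)
    return np.stack([(u-d["cx"])/d["fx"]*z,(v-d["cy"])/d["fy"]*z,z],-1)@M.T+p
def ray(d,u,v,h):
    M,p=cam(d);r=M@np.array([(u-d["cx"])/d["fx"],(v-d["cy"])/d["fy"],1]);return p+r*(h-p[2])/r[2]
E
python3 - <<'E'
from h import *
d=np.load("pics/top0.npz");im=d["img"];P=cloud(d)
c=im[180:245,205:275];cv2.imwrite("pics/c0.png",cv2.resize(c,None,fx=8,fy=8,interpolation=cv2.INTER_CUBIC))
hsv=cv2.cvtColor(im,cv2.COLOR_BGR2HSV)
def box(x0,x1,y0,y1):
    m=np.zeros((400,640),bool);m[y0:y1,x0:x1]=1;return m
for n,b in [("timer",box(205,275,180,245)),("reg",box(385,455,200,265))]:
    top=b&(P[...,2]>32)&(P[...,2]<48); hi=b&(P[...,2]>66)&(P[...,2]<90)&(d["z_map"]>0)
    (cx,cy),r=cv2.minEnclosingCircle(np.argwhere(b&(P[...,2]>30)&(hsv[...,1]<60))[:,::-1].astype(np.float32))
    print(n,"face h",np.median(P[top],0),"circle",cx,cy,r,ray(d,cx,cy,40))
    dark=b&(hsv[...,2]<60)
    Q=P[hi]; print(" bar n",len(Q),Q.mean(0) if len(Q) else 0,Q.min(0),Q.max(0)); w,V=np.linalg.eigh(np.cov(Q[:,:2].T));print(" axis",V[:,1],np.sqrt(w))
for n,b in [("cup",box(325,365,148,192)),("purple",box(378,420,122,168)),("jar",box(190,225,115,155)),("small",box(330,352,222,242))]:
    Q=P[b&(P[...,2]>15)];print(n,Q.min(0),Q.max(0))
E
```

```text
timer face h [544.17132313 212.54344413  39.64967372] circle 239.13197326660156 210.24720764160156 25.059078216552734 [549.72336009 214.4558098   40.        ]
 bar n 199 [551.28855605 217.20900714  74.89331354] [543.20196605 192.61323329  66.24428758] [560.1295823  246.00526398  78.36383842]
 axis [-0.00515395  0.99998672] [ 4.80378999 14.62016732]
reg face h [ 521.79484695 -174.90002594   39.49170358] circle 419.5 232.5 34.12487030029297 [ 527.58486365 -178.37145064   40.        ]
 bar n 206 [ 528.1923555  -177.05862658   74.64084517] [ 517.03543062 -202.10222207   66.29622063] [ 539.31879653 -150.77375792   79.37981952]
 axis [0.19532299 0.98073897] [ 4.74650013 14.58537672]
cup [382.64311402 -43.3546201   15.10406458] [689.68587594  26.13976862 883.15058439]
purple [ 382.64311402 -178.13112142   15.03732558] [790.72801314  26.13976862 883.15058439]
jar [382.64311402  26.13976862  15.01579708] [770.40723668 326.49220096 883.15058439]
small [382.64311402 -23.82026817  17.01295133] [536.02082269  26.13976862 883.15058439]
```

View pics/c0.png

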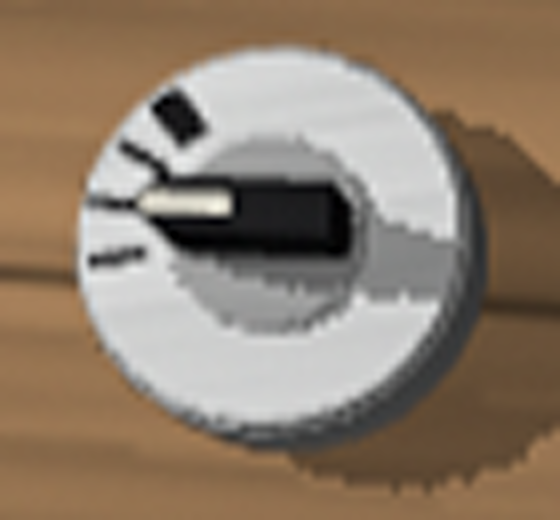

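The crop confirms the round steel drum. Its nose stands near the 5-minute mark: 0 min at crop (117,258), 5 min at (110,202), and the broad 15 min mark at (179,117). The axis is at about (550,215). I'll move above it and look with the wrist camera.

```bash
python3 -m inch '[[[0.033,-0.024,0],[0,0,-0.1],1],[[0.033,-0.024,0],[0,0,-0.1],1],[[0.033,-0.024,0],[0,0,-0.1],1],[[0.033,-0.024,0],[0,0,-0.1],1],[[0.033,-0.024,0],[0,0,-0.1],1],[[0.033,-0.024,0],[0,0,-0.1],1],[[0.033,-0.024,0],[0,0,-0.1],1],[[0.033,-0.024,0],[0,0,-0.1],1],[[0.033,-0.024,0],[0,0,-0.1],1],[[0.033,-0.024,0],[0,0,-0.1],1],[[0.033,-0.024,0],[0,0,-0.1],1],[[0.033,-0.024,0],[0,0,-0.1],1]]'
python3 -m inch '[[[0.005,0,-0.02],[0,0,-0.088],1],[[0,0,0],[0,0,0],1],[[0,0,0],[0,0,0],1]]'
python3 - <<'E'
from h import *
from plant import status,optics
o=status.get_obs();d=optics.get_image("wrist");cv2.imwrite("pics/w0.png",d["img"])
np.savez("pics/w0.npz",pos=o["position"],q=o["tcp_rot"],**d)
print(o["time"],o["position"],R.from_quat(np.roll(o["tcp_rot"],-1)).as_matrix().round(3),o["qpos"])
t=np.load("pics/top0.npz")
a=np.array([550.5,215])
for n,(u,v) in {"0":(117,258),"5":(110,202),"10":(143,158),"15":(179,117)}.items():
    p=ray(t,205+u/8-.5,180+v/8-.5,40)[:2]-a;print(n,np.hypot(*p),"clockwise of +y",np.arctan2(p[0],p[1]))
E
```

```text
time: 1.1
position: [543.8, 214.5, 252.8]
tcp_rot: [-0.0, 0.677, 0.736, -0.0]
contact_force: [-0.4, 1.6, -0.0]
finger_gap: 85.8
grasp_force: 0.0
time: 1.35
position: [546.7, 216.0, 231.5]
tcp_rot: [-0.001, 0.706, 0.708, -0.002]
contact_force: [-0.2, -0.2, -0.1]
finger_gap: 85.3
grasp_force: 0.0
1.35 [546.73198971 215.9506568  231.5107128 ] [[-0.002  1.    -0.004]
 [ 1.     0.002 -0.001]
 [-0.001 -0.004 -1.   ]] [3.13217390e-01 2.39704274e-01 1.23738159e+00 3.28288727e-04
 1.66877100e+00 3.11116979e-01]
0 43.262717993903195 clockwise of +y -0.164741421873077
5 47.224639181373725 clockwise of +y 0.17746561747984188
10 44.36276787564216 clockwise of +y 0.49989274657916594
15 45.231511674475954 clockwise of +y 0.8332371414410986
```

View pics/w0.png

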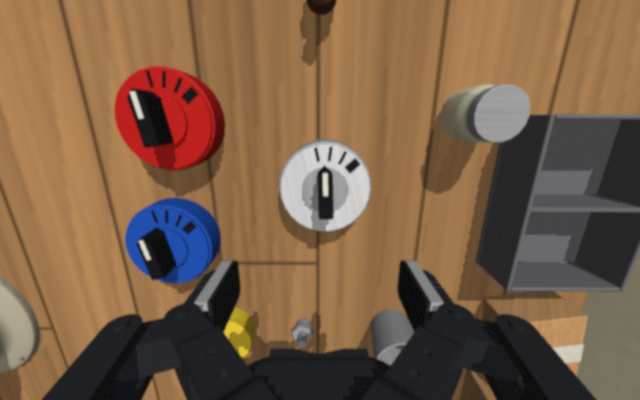

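The wrist view shows the timer at (325,186) with its nose pointing up at (324,170) and the marks at (316,155) to (352,166). I'll measure the axis, zero mark and nose direction from this view.

```bash
cat >> h.py <<'E'
def wcam(d):
    T=np.eye(4);T[:3,:3]=R.from_quat(np.roll(d["q"],-1)).as_matrix();T[:3,3]=d["pos"];T=T@d["T_tool_cam"]
    return dict(z_map=d["z_map"],cx=d["cx"],cy=d["cy"],fx=d["fx"],fy=d["fy"],rotation=np.roll(R.from_matrix(T[:3,:3]).as_quat(),1),position=T[:3,3])
def timer(d,im,x0,x1,y0,y1):
    P=cloud(d);hsv=cv2.cvtColor(im,cv2.COLOR_BGR2HSV);b=np.zeros((400,640),bool);b[y0:y1,x0:x1]=1
    b&=d["z_map"]>0
    f=b&(abs(P[...,2]-40)<5);h=cv2.convexHull(np.argwhere(f)[:,::-1].astype(np.int32))[:,0]
    hw=np.array([ray(d,u,v,40)[:2] for u,v in h],np.float32);c,r=cv2.minEnclosingCircle(hw)
    print("axis",np.round(c,1),"r",round(r,1),"face z",np.median(P[f],0)[2])
    bar=P[b&(P[...,2]>66)&(P[...,2]<85)]
    dv=cv2.fitLine(bar[:,:2].astype(np.float32),cv2.DIST_L2,0,.01,.01).ravel();
    if (bar[:,:2].mean(0)-c)@dv[:2]<0: dv[:2]*=-1
    print("bar mid",dv[2:],"z",np.median(bar[:,2]),"cw of +y",np.arctan2(dv[0],dv[1]),"len",np.ptp(bar[:,:2]@dv[:2]))
    C,rot=np.array(c),None
    dark=(b&(hsv[...,2]<90)).astype(np.uint8)
    n,l,s,g=cv2.connectedComponentsWithStats(dark)
    for i in range(1,n):
        p=ray(d,*g[i],40)[:2]-C;rr=np.hypot(*p)
        if 35<rr<48: print("mark",s[i,4],round(rr,1),round(np.arctan2(p[0],p[1]),3))
E
python3 - <<'E'
from h import *
d=np.load("pics/w0.npz");timer(wcam(d),d["img"],270,385,130,245)
E
```

```text
axis [552.8 218.4] r 53.6 face z 40.16512416235173
bar mid [552.5149  219.91145] z 75.95271549711438 cw of +y -0.03608771 len 53.16411818393658
mark 16 41.1 -0.236
mark 14 40.7 0.124
mark 14 40.8 0.488
mark 83 41.0 0.845
```

```bash
python3 -m inch '[[[0.0055,0.0015,-0.03],[0,0,0.03],1],[[0,0,-0.03],[0,0,0],1],[[0,0,-0.03],[0,0,0],0.8],[[0,0,-0.02],[0,0,0],0.7],[[0,0,0],[0,0,0],0.7],[[0,0,0],[0,0,0],0.7]]'
python3 - <<'E'
from h import *
from plant import status,optics
o=status.get_obs();d=optics.get_image("wrist");cv2.imwrite("pics/w1.png",d["img"])
np.savez("pics/w1.npz",pos=o["position"],q=o["tcp_rot"],**d);print(o["position"])
E
```

```text
time: 1.9
position: [552.2, 218.6, 124.0]
tcp_rot: [-0.0, 0.695, 0.719, -0.0]
contact_force: [0.5, -0.9, 0.2]
finger_gap: 59.6
grasp_force: 0.0
[552.19199226 218.63846601 124.00472191]
```

View pics/w1.png

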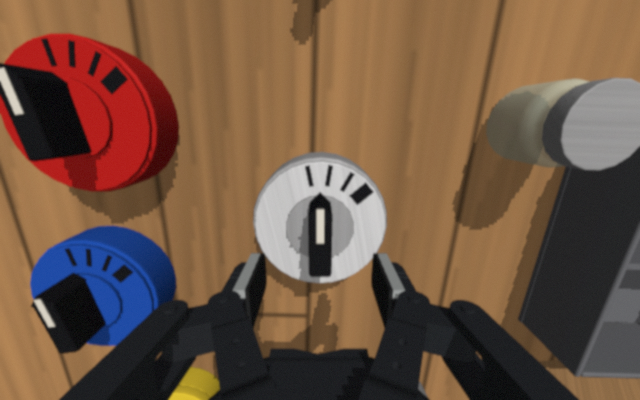

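The bar at (320,235) is centred between the pads at (250,270) and (388,270). I'll go down and close.

```bash
python3 -m inch '[[[0,-0.001,-0.026],[0,0,0],0.6],[[0,0,-0.026],[0,0,0],0.5],[[0,0,0],[0,0,0],0.3],[[0,0,0],[0,0,0],0.15],[[0,0,0],[0,0,0],0],[[0,0,0],[0,0,0],0],[[0,0,0],[0,0,0],0],[[0,0,0],[0,0,0],0]]'
```

```text
time: 2.62
position: [553.3, 217.1, 73.5]
tcp_rot: [0.0, 0.696, 0.718, 0.001]
contact_force: [-6.1, 0.7, 2.4]
finger_gap: 14.6
grasp_force: 60.9
```

```bash
python3 -m inch '[[[0,0,0],[0,0,-0.08],0],[[0,0,0],[0,0,-0.08],0],[[0,0,0],[0,0,-0.08],0],[[0,0,0],[0,0,-0.08],0],[[0,0,0],[0,0,-0.08],0],[[0,0,0],[0,0,-0.08],0],[[0,0,0],[0,0,0],0]]'
```

```text
time: 3.2
position: [553.7, 217.0, 73.5]
tcp_rot: [0.0, 0.848, 0.53, 0.001]
contact_force: [-4.1, 0.2, 4.1]
finger_gap: 14.6
grasp_force: 61.0
```

```bash
python3 -m inch '[[[0,0,0],[0,0,-0.08],0],[[0,0,0],[0,0,-0.08],0],[[0,0,0],[0,0,-0.08],0],[[0,0,0],[0,0,-0.08],0],[[0,0,0],[0,0,-0.08],0],[[0,0,0],[0,0,-0.08],0],[[0,0,0],[0,0,0],0],[[0,0,0],[0,0,0],0]]'
python3 - <<'E'
from h import *
from plant import status,optics
o=status.get_obs();print(o["moment"]);d=optics.get_image("wrist");cv2.imwrite("pics/w2.png",d["img"])
E
```

```text
time: 3.87
position: [554.0, 216.7, 73.5]
tcp_rot: [0.0, 0.948, 0.317, 0.002]
contact_force: [-3.1, -2.8, 5.8]
finger_gap: 15.0
grasp_force: 61.4
[-0.55424827  0.57776373 -0.03845298]
```

View pics/w2.png

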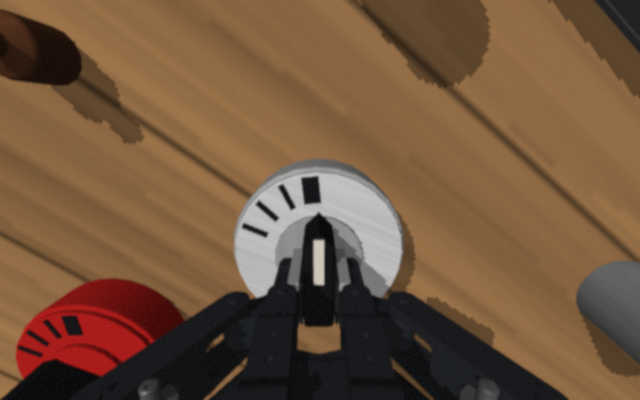

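The nose at (319,215) stands just past the broad mark at (311,190). I'll turn a little further for margin, then wind back by 0.86.

```bash
python3 -m inch '[[[0,0,0],[0,0,-0.06],0],[[0,0,0],[0,0,0],0],[[0,0,0],[0,0,0],0]]'
python3 -m inch '[[[0,0,0],[0,0,0.08],0],[[0,0,0],[0,0,0.08],0],[[0,0,0],[0,0,0.08],0],[[0,0,0],[0,0,0.08],0],[[0,0,0],[0,0,0.08],0],[[0,0,0],[0,0,0.08],0],[[0,0,0],[0,0,0.08],0],[[0,0,0],[0,0,0.08],0],[[0,0,0],[0,0,0.08],0],[[0,0,0],[0,0,0.08],0],[[0,0,0],[0,0,0.06],0],[[0,0,0],[0,0,0],0]]'
python3 -m inch '[[[0,0,0],[0,0,0],0],[[0,0,0],[0,0,0],0.2],[[0,0,0],[0,0,0],0.4],[[0,0,0],[0,0,0],0.6],[[0,0,0],[0,0,0],0.7],[[0,0,0],[0,0,0],0.7],[[0,0,0.025],[0,0,0],0.7],[[0,0,0.03],[0,0,0],0.7],[[0,0,0.03],[0,0,0],0.7],[[0,0,0.03],[0,0,0],0.7],[[0,0,0],[0,0,0],0.7],[[0,0,0],[0,0,0],0.7]]'
python3 - <<'E'
from h import *
from plant import status,optics
o=status.get_obs();d=optics.get_image("wrist");im=d["img"];cv2.imwrite("pics/w3.png",im)
np.savez("pics/w3.npz",pos=o["position"],q=o["tcp_rot"],**d)
d=np.load("pics/w3.npz");timer(wcam(d),im,250,400,110,280)
E
```

```text
time: 4.17
position: [554.0, 216.6, 73.5]
tcp_rot: [0.0, 0.958, 0.288, 0.001]
contact_force: [-3.6, -2.2, 7.2]
finger_gap: 14.8
grasp_force: 61.5
time: 5.17
position: [553.4, 217.1, 73.5]
tcp_rot: [0.0, 0.749, 0.663, 0.001]
contact_force: [-6.8, -1.3, 8.8]
finger_gap: 15.1
grasp_force: 61.7
time: 6.17
position: [554.0, 217.0, 188.8]
tcp_rot: [0.001, 0.751, 0.66, 0.002]
contact_force: [0.1, 0.6, -1.0]
finger_gap: 60.1
grasp_force: 0.0
axis [552.9 218.8] r 53.4 face z 40.15026395835997
bar mid [553.0309  220.30959] z 75.87781213493841 cw of +y 0.12661989 len 53.517574737174755
mark 27 40.4 0.117
mark 24 40.7 -0.24
mark 25 40.6 0.489
mark 117 40.8 0.851
```

View pics/w3.png

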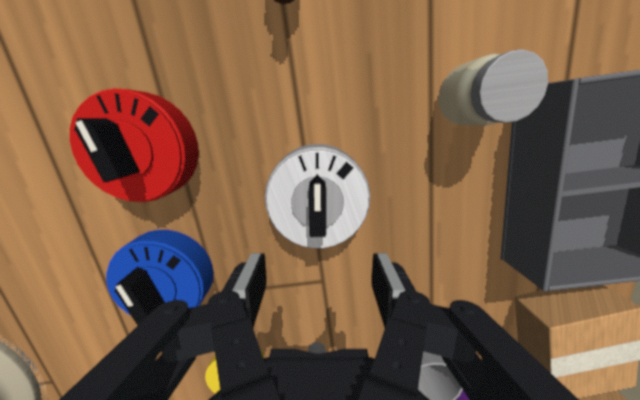

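The nose at (318,178) points at the 5-minute mark (318,160). It measures 0.127 rad against 0.12 for the mark, and the peak was about 1.2 rad. The gripper is clear.

```bash
python3 -c "from plant import job;print(job.job_done())"
```

```text
the job is handed in; nothing more can be done
None
```

I wound the bell timer to about 1.2 rad, past the 15-minute mark, and turned it back to 5 minutes (about 0.35 rad). I let go and handed the job in at about 6 s, without approaching the regulator or cup; no verdict came back.

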